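Refit the washed roller in the herb mill

TASK

The herb mill's upper roller has been washed and lies in the wooden rack: put it back in the mill. Lift it out and lower both ends of its shaft together into the open slots of the two cheeks, then press it evenly and gently home until both ends stand fully down on their bearing seats against the pinch of the spring shoes. How deep that is depends on the mill's gap setting, so feel for the bottom: a push of about 15 N is enough, neither seat may ever take more than 15 N, and the cheeks must not be rammed. Let go of it there and leave everything else on the counter where it stands.

Things in the scene. Friction and masses are not known exactly. Their poses are not given: they have to be found in the camera images.
- roller_center (a point): Upper roller, loose, 0.3 to 0.4 kg: white fluted plastic cylinder, 44 mm across, 126 mm long, on a steel shaft 12 mm across, 230 mm long, that stands out 52 mm at each end (20 mm washers, 3 mm thick, beside the white part). Point: its centre, on the axis; y runs along the shaft; both ends alike. In the rack the axis is level, 45 mm up. Grasp it across the white part's middle from above.
- shaft_end_a (a point): Point on the roller's axis 108 mm from its centre along its +y, 7 mm short of the shaft's tip.
- shaft_end_b (a point): The same point at the other end, 108 mm from the centre along -y.
- mill: Electric herb roller mill, bolted down. Origin on the counter midway between its two steel cheeks; y along the rollers, x to the feed table (away from the robot), z up. Cheeks at y = 69 to 83 and -69 to -83 mm, 70 mm wide, 168 mm high. Below the roller's place: fixed lower roller (top 94 mm up), feed table at +x (to 95 mm), chute at -x (to 55 mm). Motor housing at y = -85 to -163 mm, 94 mm high.
- slot_left (a point): Middle of the mouth of the slot in the cheek at the mill's +y (y = 76 mm, 168 mm up). Each slot is vertical, open at the top, at x = 0, 15 mm wide for the 12 mm shaft, its top 8 mm bevelled 45 degrees to 31 mm. Its floor is a flat brass seat. The gap setting raises both seats alike and is not measured: with the roller home its axis is level, somewhere from 118 to 132 mm above the counter.
- slot_right (a point): The same in the cheek at -y (y = -76 mm). In each slot two spring shoes pinch the shaft: it meets their taper with its axis about 149 mm up and is fully between them from 138 mm down. Pushing the roller in takes up to about 15 N at the taper, 4 to 11 N below it, then it stops hard on the seats. Let go half-way, it stays there. Home, the shaft stands out 32 mm beyond each cheek.
- rack: Low wooden rack that holds the roller, 120 x 225 mm, origin under its centre on the counter, y along the roller. Two end boards (y = 92 to 104 mm and -92 to -104 mm, up to 54 mm high) with V notches carry the shaft; the base between them is 8 mm thick. Leave it.
- brush: Wooden cleaning brush, 170 mm, lying behind the rack (its +x side). Bystander: leave it.
- jar: Amber glass jar with metal lid, 56 mm wide and 75 mm high, beside the mill at its +y. Origin under its centre. Bystander: leave it.
- mortar: Brass mortar with lid and pestle, 112 mm wide, 194 mm high, at the right of the counter. Bystander: leave it.
- scale_pan: Brass scale pan, 110 mm wide, at the back. Bystander: leave it.
- weight: Brass weight, 32 mm wide, 50 mm high, at the back. Bystander: leave it.
- spatula: Spatula with a dark wooden handle, 200 mm, at the left near the robot. Bystander: leave it.
- cup: White china cup, 72 mm wide, 85 mm high, at the right near the robot. Bystander: leave it.
Mind the look-alikes: they are no part of the job. There is more than one size of the part that bears roller_center; the job needs the larger.

How it is judged:
By the outcome, as a careful person would: the job done as asked, in the order asked, and still so for the second after the job is handed in, with the robot touching nothing.
It also fails if it takes over 67 s, if anything falls off the work surface, if the arm or the gripper's body presses on something with over 40 N, if the wrist force passes 120 N, or if a joint passes its speed limit or range.

ROBOT

A 6-joint arm with a two-finger parallel gripper is mounted at the origin on the work surface. World frame = base frame: x ahead of the robot, y to its left, z up, the work surface at z = 0. Lengths are in m, angles in rad, forces in N, time in s.
With the tool pointing down it reaches from about 0.425 to 0.95 m from the base axis. Payload 14.7 kg.
Tool frame: the origin (TCP) lies at the centre of the arm's flange, where the gripper is bolted on; the fingertips stand 173 mm ahead of it and the grasp point (between the pads) lies 155 mm ahead of it; z points along the fingers, y is the line along which they close (so a half turn about z gives the same grasp; the last joint's range is limited). The gripper opens to 85 mm and grips with 20 to 120 N. Pads are 22 mm wide; open, the fingers measure 114 mm over their backs; the gripper's body (76 mm by 85 mm) begins 54 mm behind the grasp point. The pads swing forward as they close: fully open they stand 13 mm farther back than shut.
Start: joints at [1.136, 0.48, 1.596, -0, 1.065, -0.047], TCP at [0.246, 0.602, 0.405] pointing down, gripper open.
Joint ranges: [-2.75, 2.75], [-0.82, 2.05], [0.23, 2.67], [-1.56, 4.7], [0.09, 2.69], [-2.92, 2.92]. Speed limits (rad/s): [1.89, 1.89, 2.39, 3.01, 3.01, 3.01].

INTERFACE

Orientations are given as a unit quaternion [x, y, z, w].
In Python, from rig import sense, get_image, finish_job gives the robot as it stands.
- The arm moves only by the tool arm_command, never from a script. Its argument "motion" is a list of rows, each a list of 5 numbers: the closure, from 0 (fully open) to 1 (shut), then the shift along the world's x, y, z in units of 500 mm (1.0 is 500 mm), then the turn about the world's z in units of 0.5 rad (1.0 is 0.5 rad). In form: [[grip, x, y, z, yaw], ...]. A call has 1 to 12 rows; each row shifts and turns the commanded pose from where the row before left it; what a row does not reach is not made up. A row lasts 1/8 s, in which the tool goes at most 62.5 mm and 10.7 degrees, less where a joint would pass 70% of its speed; a pose out of reach is approached as far as the arm can. A call with a number of a shift or a turn outside -1 to 1 is refused whole. A call with a gripper value outside its range is refused whole. The fingers move at their own pace and stop on an object; the grip force is fixed at half the most. Time passes only in rows, so rows that do not move let the fingers close. It gives the time, the measured TCP pose, the force, the opening and the grip force at its end, in the units of the state.
- sense(): the state, without advancing time (a new reading comes with each control period).
- get_image(name): name is "side" or "top"; returns a dict with "img" (400x640x3 uint8, red, green, blue), "range_z" (400x640 float32, m along the optical axis (not along the pixel's ray), 0 where there is no reading), "intrinsics" (3x3 intrinsics, pixels), "k1" (the pictures are not rectified: a ray, as slopes to the right and down, at radius r is drawn at 1 + k1 r^2 times it, then the intrinsics apply), "eye" and "rotation" of the camera in the world. Camera axes: x right, y down, z forward; pixel columns grow to the right and rows downward; lengths in m; the calibration is good to about 2 mm. A picture is of the moment at which its call begins.
- finish_job(): hands the job in; it is judged then, once.
The state is a dict: "t": time; "joint_pos": joint angles; "joint_vel": joint speeds; "joint_efforts": joint torques, N m; "position": TCP position; "ee_rot": TCP orientation; "ft_force": force on the tool from outside, world axes, zero at the start; "torque": the same for the moment, N m; "opening": opening from 0.0 (shut) to 1.0 (fully open); "grip_force": force on a finger pad.
Only numpy, scipy, OpenCV 4.12 (cv2) and the standard library are available. Lean on these libraries where they do the work, as an engineer would, in place of code of your own. Each camera call takes 0.05 s, during which the arm holds its last target. There are 200 camera calls.

## Working session

There is one attempt and no reset: what is moved stays moved. The work goes in short steps, Python scripts to look and compute and a tool call to move; the robot and the scene stay as the last step left them, time stands still between calls to the robot, and variables do not carry over. Pictures are saved under pics/ and viewed, at most 10 in all, crops included, and the job is handed in when it is done.

Besides the shell and the picture viewer there is one more tool, called after ">>>" in YAML: its name, and indented under it one key for each argument. arm_command: Moves the arm, as the interface text tells. Shifts and turns lie within -1 to 1; 1 stands for 500 mm of shift or 0.5 rad of turn. Its arguments: {"type":"object","properties":{"motion":{"type":"array","items":{"type":"array","items":{"type":"number"}}}},"required":["motion"]}

```bash
ls; mkdir -p pics; cat > h.py <<'E'
import numpy as np, cv2
from rig import sense, get_image, finish_job
def grab(n):
    d=get_image(n); cv2.imwrite  # noqa
    return d
def save(img,p,s=1): cv2.imwrite(p,cv2.resize(img[:,:,::-1],None,fx=s,fy=s,interpolation=cv2.INTER_CUBIC))
def slopes(d,uv):
    K=np.array(d["intrinsics"]); uv=np.atleast_2d(np.array(uv,float))
    return cv2.undistortPoints(uv[:,None],K,np.array([d["k1"],0,0,0,0.]))[:,0]
def rays(d,uv):
    s=slopes(d,uv); return np.c_[s,np.ones(len(s))]@np.array(d["rotation"]).T
def onplane(d,uv,z):
    r=rays(d,uv); e=np.array(d["eye"]); return e+r*((z-e[2])/r[:,2])[:,None]
def bydepth(d,uv):
    uv=np.atleast_2d(uv); z=np.array([d["range_z"][int(round(v)),int(round(u))] for u,v in uv])
    return np.array(d["eye"])+rays(d,uv)*z[:,None]
def cloud(d):
    h,w=d["range_z"].shape; uu,vv=np.meshgrid(np.arange(w),np.arange(h))
    P=np.array(d["eye"])+rays(d,np.c_[uu.ravel(),vv.ravel()])*d["range_z"].reshape(-1,1)
    P[d["range_z"].ravel()==0]=np.nan
    return P.reshape(h,w,3)
E
python3 - <<'E'
from h import *
for n in("top","side"):
    d=get_image(n); save(d["img"],f"pics/{n}0.png",1.25); print(n,d["eye"],np.round(d["rotation"],3),d["k1"],d["intrinsics"])
print(sense())
E
```

```text
pics
top [0.39959299 0.0051514  1.50788481] [-0.705  0.706 -0.047  0.033] -0.04278733529364714 [[450.26988629   0.         330.94594091]
 [  0.         450.26988629 202.34552356]
 [  0.           0.           1.        ]]
side [-0.26095887 -0.73089077  1.47141927] [ 0.865 -0.38   0.134 -0.298] 0.027254741116931613 [[448.99481508   0.         313.40951427]
 [  0.         448.99481508 204.88593455]
 [  0.           0.           1.        ]]
{'t': 0.1, 'joint_pos': array([ 1.13636780e+00,  4.80786533e-01,  1.59681115e+00,  8.00050089e-06,
        1.06508955e+00, -4.65958384e-02]), 'joint_vel': array([ 0.00188848, -0.00115111, -0.0011103 ,  0.00176715, -0.00063094,
        0.00117166]), 'joint_efforts': array([-5.38692564e-05, -9.52282476e+01, -4.31034136e+01, -4.25246253e-04,
        5.44104521e-03, -3.90344405e-05]), 'position': array([0.2457208 , 0.60157311, 0.40412506]), 'ee_rot': array([ 1.92705178e-01,  9.81256549e-01, -5.30703034e-04, -1.33762200e-04]), 'ft_force': array([-0.20664422, -0.50736742,  0.2597596 ]), 'torque': array([ 0.02833569, -0.01832096,  0.02339951]), 'grip_force': 0.0, 'opening': 1.0038548774362135}
```

```bash
sed -i 's/np.array(d\["rotation"\]).T/Rotation.from_quat(d["rotation"]).as_matrix().T/; s/^from rig/from scipy.spatial.transform import Rotation\nfrom rig/; /^def grab/,/return d$/{/return d$/d;/cv2.imwrite  #/d;s/; cv2.imwrite  # noqa//;/^def grab/d}; /d=get_image(n)/d' h.py; head -8 h.py
python3 -c "
from h import *
for n in('top','side'):
    d=get_image(n); print(np.round(Rotation.from_quat(d['rotation']).as_matrix(),2))"
```

```text
import numpy as np, cv2
from scipy.spatial.transform import Rotation
from rig import sense, get_image, finish_job
def save(img,p,s=1): cv2.imwrite(p,cv2.resize(img[:,:,::-1],None,fx=s,fy=s,interpolation=cv2.INTER_CUBIC))
def slopes(d,uv):
    K=np.array(d["intrinsics"]); uv=np.atleast_2d(np.array(uv,float))
    return cv2.undistortPoints(uv[:,None],K,np.array([d["k1"],0,0,0,0.]))[:,0]
def rays(d,uv):
[[-0.   -0.99  0.11]
 [-1.    0.   -0.02]
 [ 0.02 -0.11 -0.99]]
[[ 0.67 -0.58  0.46]
 [-0.74 -0.53  0.41]
 [ 0.01 -0.62 -0.79]]
```

View pics/top0.png

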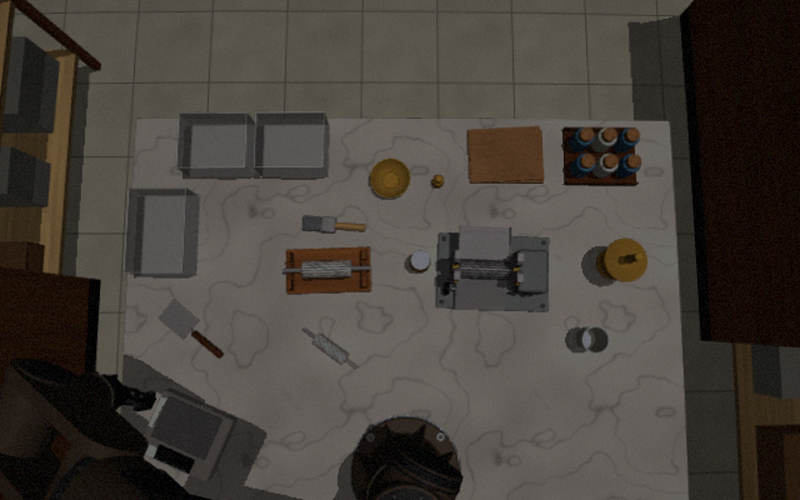

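View pics/side0.png

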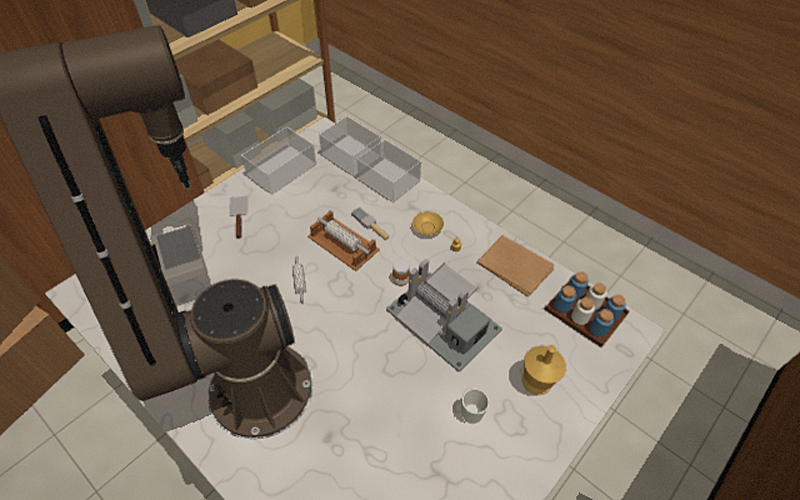

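Top view (picture pixels, 1.25×): two white rollers – one in the rack at (326,270), and a thinner loose one on the counter at (330,347). The rack one fits ("lies in the wooden rack", larger). The mill is at (490,270) with cheeks at about (455,270) and (519,270). Confirming in an enlarged crop.

```bash
python3 - <<'E'
from h import *
d=get_image("top"); np.savez("top.npz",**d)
im=d["img"]
a=cv2.convertScaleAbs(im[180:300,215:315],alpha=2); b=cv2.convertScaleAbs(im[170:260,335:450],alpha=2)
A=cv2.resize(a,None,fx=4,fy=4,interpolation=cv2.INTER_CUBIC)[:480]; B=cv2.resize(b,None,fx=3.4,fy=3.4,interpolation=cv2.INTER_CUBIC)
c=np.zeros((480,A.shape[1]+B.shape[1],3),np.uint8); c[:,:A.shape[1]]=A; c[:B.shape[0],A.shape[1]:]=B
save(c,"pics/crop1.png")
C=cloud(d); z=C[...,2]
print(np.nanmedian(z[300:340,430:500]))
for v in range(206,228,2): print(v,np.round(z[v,226:300:4]*1000))
print('mill')
for v in range(204,228,2): print(v,np.round(z[v,352:444:3]*1000))
E
```

```text
-0.00010559853123814911
206 [-1. 55. 21.  4.  9.  7.  8.  3.  9.  3. 10.  9.  8.  8.  9.  6. 53.  8.
 -2.]
208 [-3. 51. 27.  0. 12.  9.  9.  6. 10. 10. 40. 55. 54. 53. 11. 11. 53.  2.
 -2.]
210 [-4. 53. 26.  1. 56. 58. 63. 59. 57. 59. 58. 66. 64. 67. 11.  7. 49.  9.
 -2.]
212 [-5. 48. 25.  8. 56. 64. 62. 63. 66. 68. 68. 64. 66. 67.  9.  8. 40.  8.
 -3.]
214 [-2. 44. 30.  7. 67. 64. 65. 63. 65. 68. 69. 66. 63. 65. 51. 47. 55. 47.
 -1.]
216 [52. 49. 47. 54. 65. 68. 65. 63. 66. 69. 64. 68. 70. 64. 42.  8. 39.  2.
  0.]
218 [-2. 43. 23. 18. 62. 63. 69. 64. 63. 71. 58. 60. 59. 63. 10.  4. 47. 10.
 -0.]
220 [-2. 54. 25.  6. 66. 65. 56. 55. 54. 57. 54. 53. 53. 53.  9.  3. 57. 10.
 -2.]
222 [-1. 46. 24. 10.  5. 52. 49. 45. 49. 47.  5.  5.  6.  4.  8.  6. 54.  9.
 -3.]
224 [ 1. 49. 26. 11.  9.  8.  2. 11.  9. 10.  7.  5.  8.  6.  0.  6. 55.  7.
  6.]
226 [-2. 46. 28.  8.  4.  8. -0. 10.  5.  6.  9.  1.  2.  8.  3.  4. 57. 10.
 -2.]
mill
204 [ 18.  13.  12.  89. 165. 173.  76.  78.  76.  76.  74.  74.  78.  79.
  79.  78.  79.  82.  77.  16. 144. 168. 167.  nan  94.  99.  91.  92.
  91.   5.  
[... 1097 characters left out ...]
.  91.  90. 100.  99.  93.  88.
  93.  -1.   2.]
220 [ 10.  15.  13. 113. 164. 164.  77.  84.  89.  82.  90.  87.  85.  87.
  89.  90.  86.  89.  83. 101. 149. 163.  94.  94.  97.  90.  95.  92.
  92.  -4.  -5.]
222 [ 18.  13.  29. 115. 170. 162.  74.  73.  76.  75.  72.  82.  78.  78.
  81.  82.  78.  77.  52. 101. 152. 167.  91.  94.  95.  91.  96.  95.
  92.  -8.  -6.]
224 [ 11.   8.   9. 118. 136.  46.  50.  45.  51.  45.  50.  48.  48.  54.
  46.  47.  50.  47.  49.  99. 149. 172.  99.  98.  99.  95.  94.  92.
  95.   3.   2.]
226 [ 13.  38.  49.  35.  18.  51.  44.  47.  50.  43.  53.  53.  41.  48.
  47.  45.  43.  49.  54. 105. 138. 142.  94.  90.  91.  92.  98.  91.
  97.  -1.  -2.]
```

View pics/crop1.png

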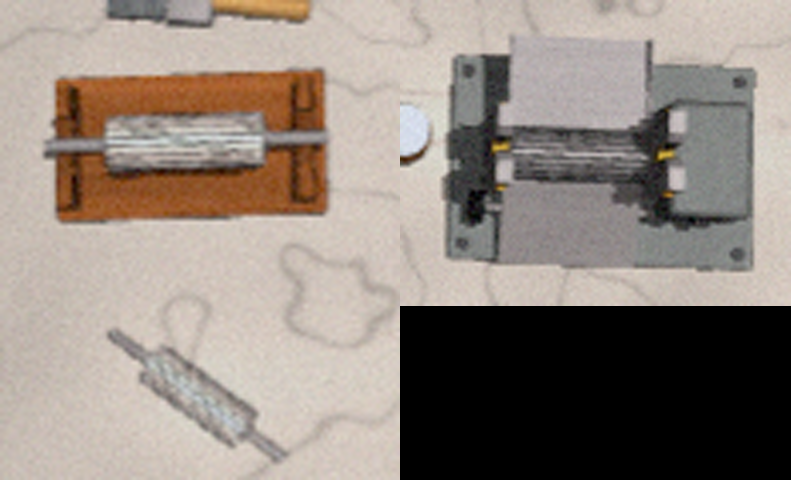

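The crop shows the rack roller (crop 185,142) is clearly fatter and longer than the loose one (crop 200,397), so it is the job's roller. The mill cheeks' white tops are split by slots at crop (504,150) and (676,150).

```bash
cat > m.py <<'E'
from h import *
def line(P):  # xy axis fit: centre of points, dir
    vx,vy,x0,y0=cv2.fitLine(P[:,:2].astype(np.float32),cv2.DIST_HUBER,0,1e-4,1e-4).ravel(); return np.degrees(np.arctan2(-vx*np.sign(vy),abs(vy))),x0,y0
def reproj(d,mask,z):
    v,u=np.nonzero(mask); return onplane(d,np.c_[u,v],z)
for n in("top","side"):
    d=get_image(n); C=cloud(d); z=C[...,2]; x,y=C[...,0],C[...,1]
    hsv=cv2.cvtColor(d["img"],cv2.COLOR_RGB2HSV); H,S,V=cv2.split(hsv)
    # roller region
    R=C[(z>.05)&(z<.078)&(S<70)&(x>.4)&(x<.62)&(y>.1)&(y<.35)]
    print(n,"roller",len(R),line(R),R.min(0).round(3),R.max(0).round(3),np.median(R,0))
    M=(z>.155)&(z<.185)&(x>.4)&(x<.7)&(y>-.4)&(y<.1)
    k,lab,st,ce=cv2.connectedComponentsWithStats(M.astype(np.uint8))
    for i in range(1,k):
        if st[i,4]>3:
            P=reproj(d,lab==i,.168); print(" cheek",st[i],P.mean(0).round(4),P.min(0).round(4)[:2],P.max(0).round(4)[:2])
    M=((S>150)&(H<15)&(x>.4)&(x<.65)&(y>.05)&(y<.4)&(z<.02)).astype(np.uint8)
    v,u=np.nonzero(M); P=onplane(d,np.c_[u,v],.008)[:,:2]
    print(" rack",cv2.minAreaRect((P*1000).astype(np.float32)))
E
python3 m.py
```

```text
top roller 537 (np.float32(1.9425578), np.float32(0.5223689), np.float32(0.20375952)) [0.5   0.102 0.05 ] [0.546 0.315 0.074] [0.52160914 0.20339296 0.06221184]
 cheek [363 200   5  10  46] [ 0.5431 -0.124   0.168 ] [ 0.5307 -0.1303] [ 0.5578 -0.118 ]
 cheek [413 203   6   9  51] [ 0.5371 -0.276   0.168 ] [ 0.5245 -0.2842] [ 0.5487 -0.2685]
 cheek [363 215   5   9  44] [ 0.5009 -0.1236  0.168 ] [ 0.4887 -0.1298] [ 0.5126 -0.1175]
 cheek [413 217   5   9  44] [ 0.4941 -0.274   0.168 ] [ 0.4824 -0.2801] [ 0.5064 -0.2675]
 rack ((548.2362670898438, 204.97552490234375), (165.9833221435547, 221.91400146484375), 2.3245937824249268)
side roller 290 (np.float32(0.65351), np.float32(0.5223488), np.float32(0.21051931)) [0.495 0.101 0.05 ] [0.581 0.317 0.076] [0.52207906 0.20084984 0.06349545]
 cheek [335 207   8   7  37] [ 0.5461 -0.1292  0.168 ] [ 0.5297 -0.1404] [ 0.5622 -0.12  ]
 cheek [327 214   8   8  40] [ 0.5005 -0.1279  0.168 ] [ 0.4861 -0.1397] [ 0.5154 -0.1172]
 cheek [367 231   8   8  40] [ 0.5393 -0.2805  0.168 ] [ 0.5222 -0.2886] [ 0.5567 -0.2729]
 cheek [359 239   8   8  41] [ 0.4941 -0.2799  0.168 ] [ 0.4788 -0.2888] [ 0.5085 -0.2707]
 rack ((524.7371826171875, 200.46847534179688), (116.13570404052734, 218.6774139404297), 1.8797850608825684)
```

```bash
cat > r.py <<'E'
from h import *
d=get_image("top"); C=cloud(d); z=C[...,2]; x,y=C[...,0],C[...,1]
H,S,V=cv2.split(cv2.cvtColor(d["img"],cv2.COLOR_RGB2HSV))
base=((x>.44)&(x<.6)&(y>.06)&(y<.35))
g=(base&(S<80)&(z>.03)&(z<.08)).astype(np.uint8)
k,lab,st,ce=cv2.connectedComponentsWithStats(g,connectivity=8); i=1+np.argmax(st[1:,4]); g=(lab==i)
v,u=np.nonzero(g); P=onplane(d,np.c_[u,v],.045)[:,:2]*1000
print("all",st[i],P.min(0),P.max(0))
# body = columns with height>8px
cnt=g.sum(0); cols=np.nonzero(cnt>=8)[0]; print("cnt",cnt[cnt>0],"body cols",cols.min(),cols.max())
mid=[(c,np.nonzero(g[:,c])[0].mean()) for c in cols[3:-3]]
Q=onplane(d,np.array(mid),.045)*1000
p=np.polyfit(Q[:,1],Q[:,0],1); print("yaw deg",-np.degrees(np.arctan(p[0])),"x at y=204",np.polyval(p,204))
E0=onplane(d,[(cols.min()-.5,216),(cols.max()+.5,214)],.05)*1000; print("body ends@50",E0)
r=cv2.minAreaRect(P.astype(np.float32)); print(r)
E
python3 r.py
```

```text
all [226 208  71  15 633] [500.50135929  89.41944652] [546.17921608 317.01096366]
cnt [ 3  4  4  3  3  3  3  4  3  3  3  3  3  3  4  6 12 14 14 14 14 14 14 14
 14 14 13 13 13 13 13 13 14 13 13 13 13 13 13 13 13 14 14 14 14 14 14 14
 14 12 14 14 14 14 12  6  4  3  3  3  3  3  3  3  3  3  3  3  3  3  3] body cols 242 280
yaw deg 2.102741237177473 x at y=204 523.4467304705082
body ends@50 [[519.66049943 265.64830025  50.        ]
 [526.09658409 139.397255    50.        ]]
((523.1396484375, 203.15335083007812), (44.45247268676758, 227.74441528320312), 2.3757336139678955)
```

>>> arm_command:
  motion:
    - [0,0.05,-0.08,0,-0.3]
    - [0,0.06,-0.09,0,-0.3]
    - [0,0.06,-0.09,0,-0.3]
    - [0,0.06,-0.09,0,-0.3]
    - [0,0.06,-0.09,0,-0.3]
    - [0,0.06,-0.09,0,-0.3]
    - [0,0.06,-0.09,0,-0.3]
    - [0,0.06,-0.09,0,-0.2]
    - [0,0.04,-0.05,-0.05,0]
    - [0,0,0,0,0]

```text
t: 1.65
position: [0.5015, 0.2198, 0.3784]
ee_rot: [0.696, 0.718, -0.001, -0.0]
ft_force: [-0.0, 0.9, 0.4]
opening: 1.001
grip_force: 0.0
```

>>> arm_command:
  motion:
    - [0,0.022,-0.017,-0.03,0.012]
    - [0,0.022,-0.017,-0.03,0]
    - [0,0,0,-0.06,0]
    - [0,0,0,-0.06,0]
    - [0,0,0,-0.06,0]
    - [0,0,0,-0.06,0]
    - [0,0,0,-0.03,0]
    - [0,0,0,0,0]
    - [0,0,0,0,0]

```text
t: 2.78
position: [0.5232, 0.2049, 0.2155]
ee_rot: [0.693, 0.721, 0.001, 0.0]
ft_force: [0.3, -0.1, -0.6]
opening: 0.995
grip_force: 0.0
```

>>> arm_command:
  motion:
    - [0,0,-0.0035,-0.01,0]
    - [0,0,0,-0.01,0]
    - [0,0,0,0,0]
    - [0.3,0,0,0,0]
    - [0.4,0,0,0,0]
    - [0.6,0,0,0,0]
    - [0.8,0,0,0,0]
    - [1,0,0,0,0]
    - [1,0,0,0,0]
    - [1,0,0,0,0]
    - [1,0,0,0,0]
    - [1,0,0,0,0]

```text
t: 4.28
position: [0.5236, 0.2032, 0.2051]
ee_rot: [0.693, 0.721, 0.001, 0.001]
ft_force: [5.7, 0.4, 0.4]
opening: 0.496
grip_force: 61.5
```

>>> arm_command:
  motion:
    - [1,0,0,0.01,0]
    - [1,0,0,0.02,0]
    - [1,0,0,0.04,0]
    - [1,0,0,0.06,0]
    - [1,0,0,0.06,0]
    - [1,0,0,0.06,0]
    - [1,0,0,0.06,0]
    - [1,0,0,0.04,0]
    - [1,0,0,0.02,0]
    - [1,0,0,0,0]
    - [1,0,0,0,0]

```text
t: 5.65
position: [0.5224, 0.2029, 0.3889]
ee_rot: [0.693, 0.721, -0.001, -0.0]
ft_force: [0.2, -0.1, -3.9]
opening: 0.494
grip_force: 61.5
```

```bash
python3 - <<'E'
from h import *
d=get_image("side"); save(cv2.convertScaleAbs(d["img"][140:290,220:420],alpha=1.2),"pics/lift.png",3.5)
s=sense(); print(s["ft_force"],s["torque"],s["opening"],s["position"])
E
```

```text
[-0.33239864  0.58228746 -4.38687294] [ 0.00067019 -0.0018665  -0.05556541] 0.49741058806923943 [0.52246177 0.20287139 0.38876399]
```

View pics/lift.png

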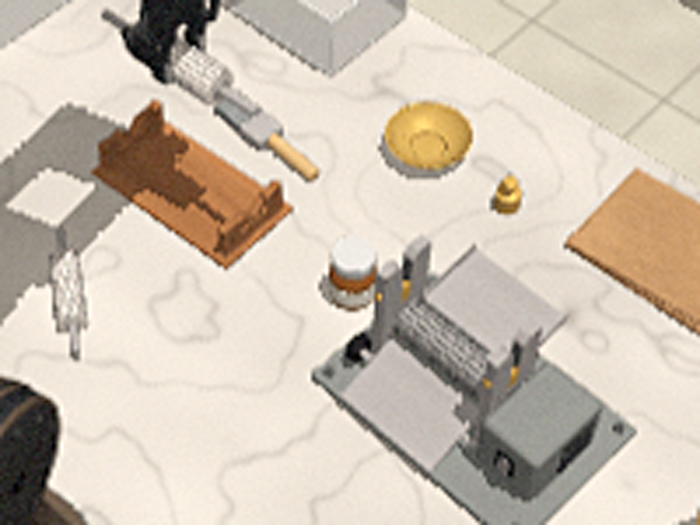

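The picture shows the roller held level in the fingers (200,70), and the rack empty at (190,190) with the mill slots at (405,270) and (515,360). Moving across.

>>> arm_command:
  motion:
    - [1,0,-0.03,0,-0.013]
    - [1,0,-0.06,0,-0.015]
    - [1,0,-0.08,0,-0.015]
    - [1,0,-0.09,0,-0.015]
    - [1,0,-0.09,0,-0.015]
    - [1,-0.007,-0.09,0,-0.015]
    - [1,0,-0.09,0,-0.015]
    - [1,0,-0.09,0,-0.015]
    - [1,0,-0.08,0,-0.015]
    - [1,0,-0.06,0,-0.015]
    - [1,0,-0.035,0,-0.015]
    - [1,0,-0.011,0,0]

```text
t: 7.2
position: [0.519, -0.2008, 0.3894]
ee_rot: [0.722, 0.691, -0.0, -0.0]
ft_force: [-0.5, 0.6, -4.5]
opening: 0.496
grip_force: 61.5
```

>>> arm_command:
  motion:
    - [1,0,0,0,0]
    - [1,0,0,0,0]
    - [1,0,0,0,0]

```text
t: 7.58
position: [0.5194, -0.1993, 0.3897]
ee_rot: [0.722, 0.692, 0.0, -0.0]
ft_force: [-0.1, -0.5, -4.0]
opening: 0.491
grip_force: 61.5
```

```bash
python3 - <<'E'
from h import *
o=[]
for n in("top","side"):
    d=get_image(n); c=(d["img"][175:255,340:450] if n=="top" else d["img"][165:265,290:400])
    o.append(cv2.resize(cv2.convertScaleAbs(c,alpha=2 if n=="top" else 1.2),(400,400*c.shape[0]//c.shape[1]),interpolation=cv2.INTER_CUBIC))
h=max(a.shape[0] for a in o); o=[cv2.copyMakeBorder(a,0,h-a.shape[0],0,0,0) for a in o]
save(np.hstack(o),"pics/over.png"); s=sense(); print(s["position"],s["ee_rot"],s["ft_force"],s["torque"],s["t"])
E
```

```text
[ 0.51935937 -0.19951758  0.38976342] [7.21712246e-01 6.92193205e-01 2.47084618e-05 2.20413626e-05] [ 0.76876428 -0.38846505 -4.04600305] [-0.02054062 -0.02275223  0.00878388] 7.675
```

View pics/over.png

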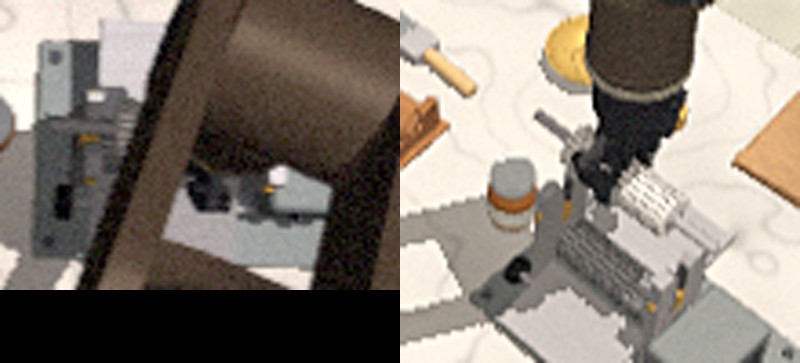

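The side view shows the roller held above the mill, parallel to the slots; the top view is mostly hidden by the arm. Lowering to just above the mouths.

>>> arm_command:
  motion:
    - [1,-0.001,0,-0.01,0]
    - [1,0,0,-0.03,0]
    - [1,0,0,-0.03,0]
    - [1,0,0,-0.02,0]
    - [1,0,0,-0.005,0]
    - [1,0,0,0,0]
    - [1,0,0,0,0]

```text
t: 8.55
position: [0.519, -0.2001, 0.3426]
ee_rot: [0.722, 0.692, 0.0, 0.0]
ft_force: [0.1, 0.6, -4.4]
opening: 0.491
grip_force: 61.6
```

```bash
python3 - <<'E'
from h import *
o=[]
for n in("top","side"):
    d=get_image(n); c=(d["img"][175:255,340:450] if n=="top" else d["img"][190:265,315:390])
    o.append(cv2.resize(cv2.convertScaleAbs(c,alpha=2 if n=="top" else 1.2),(400,400*c.shape[0]//c.shape[1]),interpolation=cv2.INTER_CUBIC))
h=max(a.shape[0] for a in o); o=[cv2.copyMakeBorder(a,0,h-a.shape[0],0,0,0) for a in o]
save(np.hstack(o),"pics/mouth.png"); s=sense(); print(s["position"],s["ee_rot"],s["ft_force"],s["torque"],s["t"])
E
```

```text
[ 0.51890949 -0.20005363  0.34260607] [7.21955414e-01 6.91939480e-01 1.34375435e-04 3.45193043e-04] [-0.06387031 -0.07412466 -4.55883377] [-0.0006367  -0.00557165  0.01135258] 8.65
```

View pics/mouth.png

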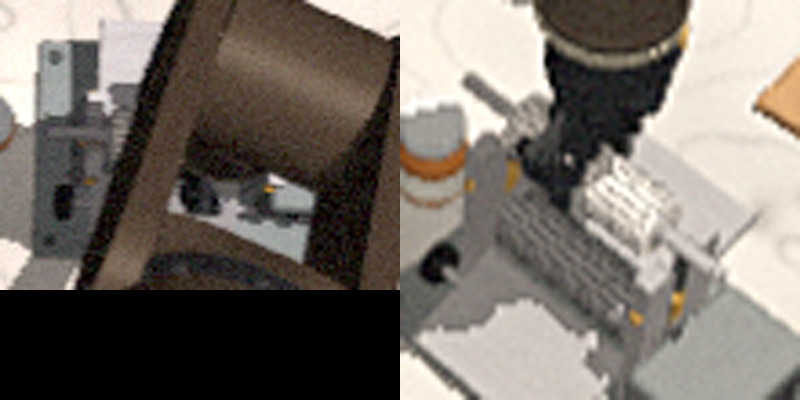

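>>> arm_command:
  motion:
    - [1,0,0.001,-0.003,0]
    - [1,0,0,-0.003,0]
    - [1,0,0,-0.003,0]
    - [1,0,0,-0.003,0]
    - [1,0,0,-0.003,0]
    - [1,0,0,-0.003,0]
    - [1,0,0,0,0]

```text
t: 9.52
position: [0.5187, -0.1995, 0.3331]
ee_rot: [0.722, 0.692, -0.0, -0.0]
ft_force: [0.2, 0.7, -3.9]
opening: 0.497
grip_force: 61.6
```

>>> arm_command:
  motion:
    - [1,0,0,-0.003,0]
    - [1,0,0,-0.003,0]
    - [1,0,0,-0.003,0]
    - [1,0,0,0,0]

```text
t: 10.02
position: [0.5188, -0.1995, 0.3286]
ee_rot: [0.722, 0.692, -0.0, -0.0]
ft_force: [-0.4, 0.0, -3.8]
opening: 0.492
grip_force: 61.6
```

>>> arm_command:
  motion:
    - [1,0,0,-0.003,0]
    - [1,0,0,-0.003,0]
    - [1,0,0,-0.003,0]
    - [1,0,0,0,0]

```text
t: 10.52
position: [0.5187, -0.1995, 0.324]
ee_rot: [0.722, 0.692, -0.0, -0.0]
ft_force: [-0.2, 0.8, -3.4]
opening: 0.496
grip_force: 61.6
```

>>> arm_command:
  motion:
    - [1,0,0,-0.003,0]
    - [1,0,0,-0.003,0]
    - [1,0,0,-0.003,0]
    - [1,0,0,0,0]

```text
t: 11.02
position: [0.519, -0.1996, 0.3197]
ee_rot: [0.722, 0.692, 0.0, 0.0]
ft_force: [1.2, -0.4, -2.7]
opening: 0.495
grip_force: 61.6
```

```bash
python3 -c "
from rig import sense; s=sense(); print(s['ft_force'],s['torque'],s['position'])"
```

```text
[ 1.21697509 -0.43226879 -2.72310677] [-0.10697705 -0.34234113  0.18822704] [ 0.51896177 -0.19958621  0.31970149]
```

>>> arm_command:
  motion:
    - [1,0.0005,0,-0.002,0]
    - [1,0,0,-0.002,0]
    - [1,0,0,-0.002,0]
    - [1,0,0,-0.002,0]
    - [1,0,0,0,0]

```text
t: 11.65
position: [0.5191, -0.1995, 0.3156]
ee_rot: [0.722, 0.692, -0.0, 0.0]
ft_force: [2.4, -0.4, -3.7]
opening: 0.495
grip_force: 61.6
```

```bash
python3 -c "
from rig import sense; s=sense(); print(s['ft_force'],s['torque'],s['position'])"
```

```text
[ 2.38149141 -0.43906156 -3.70668403] [-0.04791822 -0.37092068  0.20480683] [ 0.51906459 -0.19951331  0.31561525]
```

>>> arm_command:
  motion:
    - [1,0.0012,0,0,0.012]
    - [1,0,0,-0.001,0]
    - [1,0,0,0,0]

```text
t: 12.02
position: [0.5195, -0.1995, 0.3151]
ee_rot: [0.72, 0.694, -0.0, -0.0]
ft_force: [-0.3, 0.4, -3.3]
opening: 0.496
grip_force: 61.5
```

```bash
python3 -c "
from rig import sense; s=sense(); print(s['ft_force'],s['torque'],s['position'])"
```

```text
[-0.27943931  0.35603645 -3.3103187 ] [-0.0149288  -0.02577341 -0.0098842 ] [ 0.51945229 -0.19945996  0.31505171]
```

>>> arm_command:
  motion:
    - [1,0.0006,0,-0.002,0.004]
    - [1,0,0,-0.002,0]
    - [1,0,0,-0.002,0]
    - [1,0,0,-0.002,0]
    - [1,0,0,-0.002,0]
    - [1,0,0,0,0]

```text
t: 12.78
position: [0.5201, -0.1996, 0.3102]
ee_rot: [0.719, 0.695, 0.0, 0.0]
ft_force: [1.7, 0.0, -4.0]
opening: 0.496
grip_force: 61.6
```

>>> arm_command:
  motion:
    - [1,0,0,-0.002,0]
    - [1,0,0,-0.002,0]
    - [1,0,0,0,0]

```text
t: 13.15
position: [0.5201, -0.1996, 0.3082]
ee_rot: [0.719, 0.695, 0.0, 0.0]
ft_force: [4.1, -0.0, -2.2]
opening: 0.495
grip_force: 61.8
```

```bash
python3 -c "
from rig import sense; s=sense(); print(s['ft_force'],s['torque'],s['position'])"
```

```text
[ 4.10571349 -0.01282531 -2.23595034] [ 0.02917451 -0.66047537 -0.21884286] [ 0.52014777 -0.19956629  0.30824934]
```

>>> arm_command:
  motion:
    - [1,0.0016,0,0,-0.008]
    - [1,0,0,-0.001,0]
    - [1,0,0,0,0]

```text
t: 13.52
position: [0.5206, -0.1994, 0.3076]
ee_rot: [0.721, 0.693, -0.0, -0.0]
ft_force: [1.2, 0.5, -3.7]
opening: 0.492
grip_force: 61.6
```

```bash
python3 -c "
from rig import sense; s=sense(); print(s['ft_force'],s['torque'],s['position'])"
```

```text
[ 1.20995932  0.48303753 -3.73296077] [ 0.00294156 -0.16577872 -0.1004394 ] [ 0.52059243 -0.19943021  0.30756952]
```

Axis about 148 mm; continuing, with +0.4 mm x.

>>> arm_command:
  motion:
    - [1,0.0008,0,-0.002,-0.004]
    - [1,0,0,-0.002,0]
    - [1,0,0,0,0]

```text
t: 13.9
position: [0.5209, -0.1995, 0.3056]
ee_rot: [0.721, 0.693, -0.0, -0.0]
ft_force: [-3.7, 0.8, 1.0]
opening: 0.496
grip_force: 62.2
```

```bash
python3 -c "
from rig import sense; s=sense(); print(s['ft_force'],s['torque'],s['position'])"
```

```text
[-3.70104997  0.8318236   1.02038818] [-0.04538262  0.52984575  0.08589249] [ 0.52090112 -0.19948064  0.30563122]
```

>>> arm_command:
  motion:
    - [1,0,0,-0.002,0]
    - [1,0,0,-0.002,0]
    - [1,0,0,0,0]

```text
t: 14.28
position: [0.5212, -0.1995, 0.3037]
ee_rot: [0.721, 0.693, 0.0, 0.0]
ft_force: [-2.8, -0.1, 2.1]
opening: 0.496
grip_force: 62.3
```

```bash
python3 -c "
from rig import sense; s=sense(); print(s['ft_force'],s['torque'],s['position'])"
```

```text
[-2.78363048 -0.08600335  2.14276017] [-0.00964702  0.40188808  0.04358297] [ 0.52116411 -0.19952846  0.30366401]
```

>>> arm_command:
  motion:
    - [1,-0.0006,0,-0.002,0.002]
    - [1,0,0,-0.002,0]
    - [1,0,0,0,0]

```text
t: 14.65
position: [0.5211, -0.1996, 0.3018]
ee_rot: [0.721, 0.693, 0.0, 0.0]
ft_force: [-2.1, -0.9, 3.6]
opening: 0.494
grip_force: 62.4
```

>>> arm_command:
  motion:
    - [1,0,0,-0.002,0]
    - [1,0,0,-0.002,0]
    - [1,0,0,0,0]

```text
t: 15.02
position: [0.5211, -0.1996, 0.2999]
ee_rot: [0.721, 0.693, 0.0, 0.0]
ft_force: [-1.4, -0.7, 3.8]
opening: 0.495
grip_force: 62.4
```

```bash
python3 -c "
from rig import sense; s=sense(); print(s['ft_force'],s['torque'],s['position'])"
```

```text
[-1.35112886 -0.67601879  3.84450132] [-0.0516029   0.21249069  0.02364093] [ 0.5210813  -0.19962447  0.29986799]
```

>>> arm_command:
  motion:
    - [1,-0.0004,0,-0.002,0]
    - [1,0,0,-0.002,0]
    - [1,0,0,-0.002,0]
    - [1,0,0,0,0]

```text
t: 15.52
position: [0.5207, -0.1995, 0.2966]
ee_rot: [0.721, 0.693, 0.0, 0.0]
ft_force: [-1.4, -1.2, 0.6]
opening: 0.496
grip_force: 62.1
```

>>> arm_command:
  motion:
    - [1,0,0,-0.001,0]
    - [1,0,0,-0.001,0]
    - [1,0,0,-0.001,0]
    - [1,0,0,-0.001,0]
    - [1,0,0,0,0]

```text
t: 16.15
position: [0.5206, -0.1995, 0.2946]
ee_rot: [0.721, 0.693, -0.0, -0.0]
ft_force: [0.2, -0.5, 0.5]
opening: 0.492
grip_force: 62.1
```

```bash
python3 -c "
from rig import sense; s=sense(); print(s['ft_force'],s['torque'],s['position'])"
```

```text
[ 0.19017484 -0.46150291  0.47325713] [-0.06261496 -0.00311536  0.02478545] [ 0.52059074 -0.1994997   0.29462013]
```

>>> arm_command:
  motion:
    - [1,0,0,-0.0005,0]
    - [1,0,0,-0.0005,0]
    - [1,0,0,-0.0005,0]
    - [1,0,0,-0.0005,0]
    - [1,0,0,0,0]

```text
t: 16.77
position: [0.5206, -0.1995, 0.2937]
ee_rot: [0.721, 0.693, -0.0, -0.0]
ft_force: [-0.5, 0.2, 2.1]
opening: 0.491
grip_force: 62.2
```

>>> arm_command:
  motion:
    - [1,0,0,-0.0005,0]
    - [1,0,0,-0.0005,0]
    - [1,0,0,-0.0005,0]
    - [1,0,0,-0.0005,0]
    - [1,0,0,0,0]

```text
t: 17.4
position: [0.5206, -0.1995, 0.2927]
ee_rot: [0.721, 0.693, -0.0, -0.0]
ft_force: [-0.9, -0.6, 0.8]
opening: 0.495
grip_force: 62.2
```

>>> arm_command:
  motion:
    - [1,0,0,-0.0005,0]
    - [1,0,0,-0.0005,0]
    - [1,0,0,-0.0005,0]
    - [1,0,0,-0.0005,0]
    - [1,0,0,0,0]

```text
t: 18.02
position: [0.5206, -0.1995, 0.2916]
ee_rot: [0.721, 0.693, -0.0, -0.0]
ft_force: [0.8, 0.7, 2.5]
opening: 0.494
grip_force: 62.1
```

>>> arm_command:
  motion:
    - [1,0,0,-0.0005,0]
    - [1,0,0,-0.0005,0]
    - [1,0,0,-0.0005,0]
    - [1,0,0,-0.0005,0]
    - [1,0,0,0,0]

```text
t: 18.65
position: [0.5206, -0.1995, 0.2906]
ee_rot: [0.721, 0.693, -0.0, -0.0]
ft_force: [0.1, -0.8, 1.1]
opening: 0.497
grip_force: 62.2
```

>>> arm_command:
  motion:
    - [1,0,0,-0.0005,0]
    - [1,0,0,-0.0005,0]
    - [1,0,0,-0.0005,0]
    - [1,0,0,-0.0005,0]
    - [1,0,0,0,0]

```text
t: 19.27
position: [0.5206, -0.1995, 0.2897]
ee_rot: [0.721, 0.693, -0.0, -0.0]
ft_force: [1.4, -0.1, 1.8]
opening: 0.5
grip_force: 62.2
```

>>> arm_command:
  motion:
    - [1,0,0,-0.0005,0]
    - [1,0,0,-0.0005,0]
    - [1,0,0,-0.0005,0]
    - [1,0,0,-0.0005,0]
    - [1,0,0,0,0]

```text
t: 19.9
position: [0.5206, -0.1995, 0.2886]
ee_rot: [0.721, 0.693, -0.0, -0.0]
ft_force: [-0.4, -0.7, 1.7]
opening: 0.497
grip_force: 62.1
```

>>> arm_command:
  motion:
    - [1,0,0,-0.0005,0]
    - [1,0,0,-0.0005,0]
    - [1,0,0,-0.0005,0]
    - [1,0,0,-0.0005,0]
    - [1,0,0,0,0]

```text
t: 20.52
position: [0.5206, -0.1995, 0.2877]
ee_rot: [0.721, 0.693, -0.0, -0.0]
ft_force: [-0.0, -0.3, 2.2]
opening: 0.498
grip_force: 62.2
```

>>> arm_command:
  motion:
    - [1,0,0,-0.0005,0]
    - [1,0,0,-0.0005,0]
    - [1,0,0,-0.0005,0]
    - [1,0,0,-0.0005,0]
    - [1,0,0,0,0]

```text
t: 21.15
position: [0.5206, -0.1995, 0.2866]
ee_rot: [0.721, 0.693, -0.0, -0.0]
ft_force: [1.0, 0.4, 2.3]
opening: 0.492
grip_force: 62.2
```

>>> arm_command:
  motion:
    - [1,0,0,-0.0005,0]
    - [1,0,0,-0.0005,0]
    - [1,0,0,-0.0005,0]
    - [1,0,0,-0.0005,0]
    - [1,0,0,0,0]

```text
t: 21.78
position: [0.5206, -0.1995, 0.2858]
ee_rot: [0.721, 0.693, 0.0, 0.0]
ft_force: [-1.1, 0.0, 4.7]
opening: 0.495
grip_force: 62.5
```

```bash
python3 -c "
from rig import sense; s=sense(); print(s['ft_force'],s['torque'],s['position'])"
```

```text
[-1.12642888  0.00558835  4.66271535] [0.02167022 0.12979907 0.01957114] [ 0.52063529 -0.19951449  0.28581886]
```

>>> arm_command:
  motion:
    - [1,0,0,-0.0005,0]
    - [1,0,0,0,0]

```text
t: 22.02
position: [0.5206, -0.1995, 0.2858]
ee_rot: [0.721, 0.693, 0.0, 0.0]
ft_force: [-1.4, 0.7, 9.0]
opening: 0.495
grip_force: 62.9
```

```bash
python3 -c "
from rig import sense; s=sense(); print(s['ft_force'],s['torque'],s['position'],s['ee_rot'])"
```

```text
[-1.41949332  0.65406278  9.00181329] [ 0.11319512  0.35107714 -0.03134934] [ 0.52064412 -0.19948668  0.28575248] [7.20916940e-01 6.93021470e-01 3.53310144e-05 8.74484107e-05]
```

Contact: stiff rise with a nearly even moment. One small press to confirm.

>>> arm_command:
  motion:
    - [1,0,0,-0.0003,0]
    - [1,0,0,0,0]
    - [1,0,0,0,0]

```text
t: 22.4
position: [0.5206, -0.1995, 0.2857]
ee_rot: [0.721, 0.693, 0.0, 0.0]
ft_force: [-1.8, 0.5, 11.8]
opening: 0.496
grip_force: 63.0
```

```bash
python3 - <<'E'
from h import *
s=sense(); print(s['ft_force'],s['torque'],s['position'],s['ee_rot'])
d=get_image("side"); save(cv2.convertScaleAbs(d["img"][190:265,305:405],alpha=1.2),"pics/home.png",7)
E
```

```text
[-1.79825927  0.50947566 11.79510134] [ 0.15821979  0.45392223 -0.05438005] [ 0.52064033 -0.19950053  0.28572353] [7.20920552e-01 6.93017703e-01 4.93207980e-05 1.35957282e-04]
```

View pics/home.png

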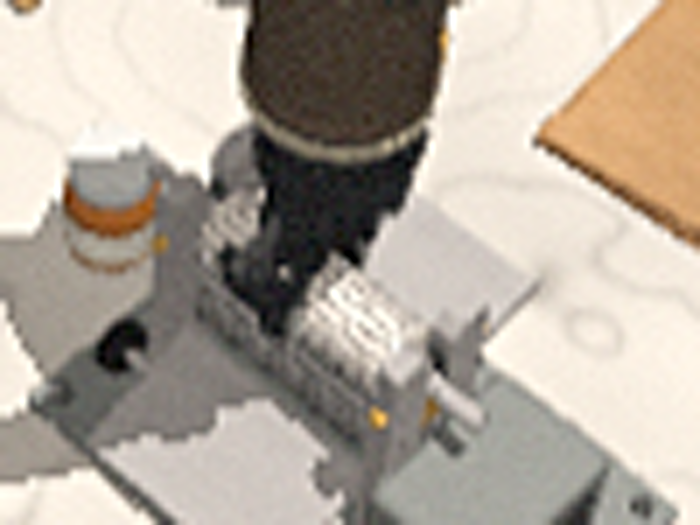

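The picture shows the roller between the cheeks, the shaft end at (460,400) down in the right slot, body level just over the lower roller. The push (about 12 N read plus 4 N weight) comes with a small moment, so both seats share it. Unload slightly, release, retreat.

>>> arm_command:
  motion:
    - [1,0,0,0.0008,0]
    - [1,0,0,0,0]
    - [0.4,0,0,0,0]
    - [0.3,0,0,0,0]
    - [0.2,0,0,0,0]
    - [0,0,0,0,0]
    - [0,0,0,0,0]
    - [0,0,0,0,0]
    - [0,0,0,0,0]

```text
t: 23.58
position: [0.5206, -0.1995, 0.2857]
ee_rot: [0.721, 0.693, -0.0, -0.0]
ft_force: [0.0, -0.1, -0.2]
opening: 1.0
grip_force: 0.0
```

```bash
python3 -c "
from rig import sense; s=sense(); print(s['ft_force'],s['torque'],s['position'],s['opening'])"
```

```text
[ 0.02708183 -0.11840567 -0.2429973 ] [-0.01134781  0.08054441 -0.02090641] [ 0.52062261 -0.19949711  0.28569753] 0.9997602291987986
```

>>> arm_command:
  motion:
    - [0,0,0,0.01,0]
    - [0,0,0,0.03,0]
    - [0,0,0,0.05,0]
    - [0,0,0,0.06,0]
    - [0,0,0,0.06,0]
    - [0,0,0,0.06,0]
    - [0,0,0.08,0.03,0]
    - [0,0,0.1,0,0]
    - [0,0,0.1,0,0]
    - [0,0,0.1,0,0]
    - [0,0,0.1,0,0]
    - [0,0,0,0,0]

```text
t: 25.08
position: [0.5203, 0.0433, 0.4369]
ee_rot: [0.72, 0.694, 0.001, 0.0]
ft_force: [0.4, 0.2, 0.6]
opening: 1.001
grip_force: 0.0
```

>>> arm_command:
  motion:
    - [0,0,0.1,0,0]
    - [0,0,0.08,0,0]
    - [0,0,0.04,0,0]
    - [0,0,0,0,0]
    - [0,0,0,0,0]

```text
t: 25.7
position: [0.5207, 0.1495, 0.4359]
ee_rot: [0.721, 0.693, -0.0, 0.0]
ft_force: [0.5, -0.2, 0.1]
opening: 1.002
grip_force: 0.0
```

```bash
python3 - <<'E'
from h import *
o=[]
for n in("top","side"):
    d=get_image(n); c=(d["img"][175:255,340:450] if n=="top" else d["img"][190:265,305:405])
    o.append(cv2.resize(cv2.convertScaleAbs(c,alpha=2 if n=="top" else 1.2),(400,400*c.shape[0]//c.shape[1]),interpolation=cv2.INTER_CUBIC))
    C=cloud(d); x,y,z=C[...,0],C[...,1],C[...,2]; ax=.5206+.042*(y+.1995)
    for lo,hi in((-.055,-.01),(.01,.055),(.088,.107),(-.107,-.088)):
        m=(abs(x-ax)<.004)&(y+.1995>lo)&(y+.1995<hi)&(z>.11); print(n,lo,m.sum(),np.median(z[m]) if m.any() else None)
h=max(a.shape[0] for a in o); o=[cv2.copyMakeBorder(a,0,h-a.shape[0],0,0,0) for a in o]
save(np.hstack(o),"pics/end.png"); print(sense()["position"])
E
```

```text
top -0.055 36 0.14842896323689103
top 0.01 36 0.14762490023479347
top 0.088 19 0.1296095773006336
top -0.107 15 0.13230041306926377
side -0.055 26 0.1480984112405631
side 0.01 22 0.14939554276208566
side 0.088 4 0.13043062485024903
side -0.107 13 0.13271920896627876
[0.5207287  0.14938465 0.43576436]
```

View pics/end.png

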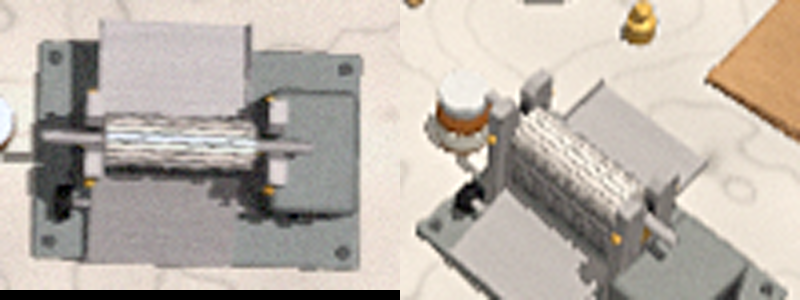

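The final view shows the roller seated between both cheeks, shaft in both slots (top view ends at (50,135) and (305,148)). Body top is about 148 mm at both halves, so the axis is about 126 mm and level, matching the felt stop.

```bash
python3 -c "
from rig import finish_job; print(finish_job())"
```

```text
the job is handed in; nothing more can be done
None
```

The upper roller is back in the mill and released: it stopped hard with the axis about 126 mm up and level within the cameras' noise, under a total push of about 16 N shared by both seats (roughly 6 N or less on each by my estimate), and I handed the job in at about 26 s with the arm clear; the judge's verdict was not shown.

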